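Find and press the hidden release of the yo-yo bearing jig

TASK

Somewhere in the round aluminium face of the bearing jig a square catch plate is sunk just below the surface. Find it with the fingertips, press it all the way in so that it stays in and the red-tipped cam lever swings up by itself, then draw back clear. Do not touch the cam lever, leave the gold yo-yo sitting in its jaws, and do not disturb the things lying around the jig.

Things in the scene. Friction and masses are not known exactly. Their poses are not given: they have to be found in the camera images.
- jig: Fixed jig: grey 200 x 200 mm block, 40 mm high, with an aluminium clamp deck (20 mm high, 180 mm wide) from x = 100 to 190 mm. Origin: underside, below the centre of the round face. x points from the face to the deck, y to the left, z up. It stands turned by up to 0.4 rad.
- face_centre (a point): Centre of the round face, on its surface (axes as jig): a rigid flat aluminium disc, 136 mm across, 38 mm above the bench, 2 mm below the grey rim. A 51 x 51 mm opening in it holds the catch plate, whose centre is 36 mm from this point in an unknown direction, up to 1.5 rad either way round from the jig's -x. Two of the plate's sides are square to that direction.
- release (a joint): Travel of the catch plate (50 x 50 mm, aluminium, its top 2 mm below the face: a faint sunken square), m: 0 at rest, 0.007 fully in, straight down; its top is then 9 mm below the face. It gives way under about 4 to 6 N and has no return spring: it stays where it is left. Nothing else in the face gives way.
- cam_lever: Steel cam lever with a red ball tip, reaching 64 mm towards the jig's -y. Origin on its hinge, at x = 145, y = -66, z = 50 mm in the jig's frame. Level while locked; linked to the catch plate, it swings its tip up by 0.7 rad (to about 100 mm above the bench) as the plate goes in. Its z axis tilts with it.
- yoyo: Loose gold metal yo-yo, 56 mm across and 42 mm high, lying flat on the clamp deck between two jaws, at x = 145 mm, y = 0 in the jig's frame. Origin: centre of its underside. The jaw towards the lever backs off 5 mm when the catch plate is pressed.
- axle: Bystander: loose brass axle lying on the bench, 10 mm thick, 60 mm long.
- grip_pad: Bystander: loose green rubber pad, 70 x 50 x 6 mm, flat on the bench. Origin: centre of its underside.
- key_cup: Bystander: loose tin cup 60 mm across, 62 mm high, with a bundle of hex keys in it up to 97 mm high. Origin: centre of its underside.
- spin_top: Bystander: loose orange plastic spinning top, 52 mm across, 48 mm high, standing on its flat foot. Origin: centre of its underside.
Things that resemble listed ones, but are neither listed nor needed, are in the scene too. Of the things shaped like the yoyo, the gold one is meant.

How it is judged:
On the way:
1. The fingers press and the catch plate is at least 6 mm in (value of joint release above 0.006 m and contact force between the fingers and anything else above 0.5 N), for 0.02 s.
At the end, for the whole second after the job is handed in: The catch plate has stayed in (at least 5.8 of its 7 mm), the cam lever stands up by more than 0.5 rad, the yo-yo rests flat on the deck within 12 mm of where it was, and each bystander is within 15 mm of where it was (value of joint release above 0.0058 m and angle between cam_lever's own z axis and vertical above 0.5 rad and z of yoyo in the frame of jig below 0.026 m and angle between yoyo's own z axis and vertical below 0.1 rad and linear speed of yoyo below 0.02 m/s and distance of yoyo from where it was at the start of the episode below 0.012 m and distance of each of axle, grip_pad, key_cup, spin_top from where it was at the start of the episode below 0.015 m); the robot touches nothing.
It fails at once if The robot touches the cam lever (contact force between any of the fingers, the arm and cam_lever above 0.5 N).
It fails at once if The yo-yo is lifted or pushed out of its jaws (distance of yoyo from where it was at the start of the episode above 0.012 m).
It fails at once if A bystander is lifted or moved by more than 15 mm (distance of any of axle, grip_pad, key_cup, spin_top from where it was at the start of the episode above 0.015 m).
It also fails if it takes over 48 s, if anything falls off the work surface, if the arm or the gripper's body presses on something with over 40 N, if the wrist force passes 120 N, or if a joint passes its speed limit or range.

ROBOT

A 7-joint arm with a two-finger parallel gripper is mounted at the origin on the work surface. World frame = base frame: x ahead of the robot, y to its left, z up, the work surface at z = 0. Lengths are in m, angles in rad, forces in N, time in s.
With the tool pointing down it reaches from about 0.4 to 0.875 m from the base axis. Payload 19.3 kg.
Tool frame: the origin (TCP) lies at the very end of the fingers, on their centre line; the grasp point (between the pads) lies 19 mm behind it; z points along the fingers, y is the line along which they close (so a half turn about z gives the same grasp; the last joint's range is limited). The gripper opens to 85 mm and grips with 20 to 120 N. Pads are 22 mm wide; open, the fingers measure 114 mm over their backs; the gripper's body (76 mm by 85 mm) begins 54 mm behind the grasp point. The pads swing forward as they close: fully open they stand 13 mm farther back than shut.
Start: joints at [1.212, 0.521, -0.036, 1.599, 0.021, 1.021, -0.113], TCP at [0.178, -0.599, 0.231] pointing down, gripper open.
Joint ranges: [-2.91, 2.91], [-0.3, 2.13], [-1.5, 1.42], [0.17, 2.43], [-1.26, 4.41], [0.16, 1.93], [-2.52, 2.52]. Speed limits (rad/s): [1.89, 1.89, 2.39, 2.39, 3.01, 3.01, 3.01].

INTERFACE

Orientations are given as [roll, pitch, yaw] about the fixed x, y, z axes, in that order (R = Rz(yaw) Ry(pitch) Rx(roll)).
In Python, from workcell import bot gives the robot as it stands.
- The arm moves only by the tool carry_out, never from a script. Its argument "rows" is a list that holds one entry, the list of rows, each a list of 4 numbers: the shift along the tool's x, y, z in m, then the turn about the tool's z in degrees. In form: [[[x, y, z, twist], ...]]. A call has 1 to 12 rows; each row is the pose to reach, as a shift and turn from the pose commanded when the call began, along the tool's axes at that moment; what a row does not reach only later rows make up. A row lasts 1/12 s, in which the tool goes at most 41.7 mm and 7.16 degrees, less where a joint would pass 70% of its speed; a pose out of reach is approached as far as the arm can. A call with a gripper value outside its range is refused whole. "grip" is the finger opening in m, from 0 to 0.0854, set as the call begins (left out, the last holds). The fingers move at their own pace and stop on an object; "grip_force" is the grip in N (left out, the last holds). Time passes only in rows, so rows that repeat a pose let the fingers close. It gives the time, the measured TCP pose, the force, the opening and the grip force at its end, in the units of the state.
- bot.observe(): the state, without advancing time (a new reading comes with each control period).
- bot.grab_frame(name): name is "side" or "top" or "wrist"; returns a dict with "pixels" (480x640x3 uint8, red, green, blue), "K" (3x3 intrinsics, pixels), "pose" (4x4, takes a point from camera to world coordinates). Camera axes: x right, y down, z forward; pixel columns grow to the right and rows downward; lengths in m; the calibration is good to about 2 mm. A picture is of the moment at which its call begins. There is no depth.
- bot.job_done(): hands the job in; it is judged then, once.
Trained networks look in a picture, given as the dict that the camera call returned (one of the last four; its "shot" number tells which), for a name from the list of things; names that differ only in an ending like _2 or _b are one class to them, and where a whole thing is asked for, a point or a joint stands for the part that bears it (a point fixed in the world has none). Each returns a list of dicts, best first, with "conf" (0 to 1); they miss things now and then, are a little off and sometimes report something else, mostly with a low value. They report only what shows in the picture. A call takes as long as a camera call. They do not tell look-alikes from the thing itself.
- bot.look_for(picture, label): "position" ([column, row] in pixels, amid what is visible of it).
- bot.regions_of(picture, label): "region" (480x640 bool, what is visible of it) and "position" ([column, row] in pixels, amid what is visible of it).
- bot.spot_point(picture, label): "position" ([column, row] in pixels: a listed point, or the origin of a listed thing).
The state is a dict: "clock": time; "qpos": joint angles; "qd": joint speeds; "joint_efforts": joint torques, N m; "position": TCP position; "tool_rot": TCP orientation; "force": force on the tool from outside, world axes, zero at the start; "moment": the same for the moment, N m; "grip_width": finger opening in m; "finger_force": force on a finger pad.
Only numpy, scipy, OpenCV 4.12 (cv2) and the standard library are available. Lean on these libraries where they do the work, as an engineer would, in place of code of your own. Each camera call takes 0.05 s, during which the arm holds its last target. There are 200 camera calls.

## Working session

There is one attempt and no reset: what is moved stays moved. The work goes in short steps, Python scripts to look and compute and a tool call to move; the robot and the scene stay as the last step left them, time stands still between calls to the robot, and variables do not carry over. Pictures are saved under pics/ and viewed, at most 10 in all, crops included, and the job is handed in when it is done.

Besides the shell and the picture viewer there is one more tool, called in YAML: its name, and indented under it one key for each argument. carry_out: Moves the arm, as the interface text tells. Its arguments: {"type":"object","properties":{"rows":{"type":"array","items":{"type":"array","items":{"type":"array","items":{"type":"number"}}}},"grip":{"type":"number"},"grip_force":{"type":"number"}},"required":["rows"]}

```bash
mkdir -p pics
cat > h.py <<'E'
import numpy as np, cv2
from workcell import bot
def ray(f,px,z):
    K=np.array(f["K"]);T=np.array(f["pose"])
    d=T[:3,:3]@np.linalg.inv(K)@np.array([px[0],px[1],1.]);o=T[:3,3]
    return o+d*(z-o[2])/d[2]
def proj(f,P):
    K=np.array(f["K"]);T=np.array(f["pose"])
    c=T[:3,:3].T@(np.array(P)-T[:3,3]);u=K@c
    return u[:2]/u[2]
def save(f,n,crop=None,s=1):
    im=f["pixels"][:,:,::-1]
    if crop: im=im[crop[1]:crop[3],crop[0]:crop[2]]
    cv2.imwrite("pics/"+n,cv2.resize(im,None,fx=s,fy=s,interpolation=cv2.INTER_CUBIC))
E
python3 - <<'E'
from h import *
for n in("top","side"):
    f=bot.grab_frame(n);save(f,n+"0.png")
    print(n,np.array(f["pose"])[:3,3].round(3))
    for l,z in(("face_centre",.038),("yoyo",.06),("cam_lever",.05),("key_cup",0),("axle",.005),("grip_pad",0),("spin_top",0),("jig",0)):
        for d in bot.spot_point(f,l)[:3]: print(l,np.round(d["position"]),round(d["conf"],2),ray(f,d["position"],z).round(3))
s=bot.observe();print(s["clock"],s["position"],s["tool_rot"],s["force"])
E
```

```text
top [0.454 0.036 0.798]
yoyo [270. 125.] 0.64 [0.755 0.126 0.06 ]
cam_lever [315. 186.] 0.68 [0.655 0.052 0.05 ]
key_cup [422. 222.] 0.69 [ 0.605 -0.128  0.   ]
axle [401. 297.] 0.77 [ 0.48  -0.089  0.005]
grip_pad [176. 242.] 0.82 [0.572 0.287 0.   ]
spin_top [199. 312.] 0.62 [0.456 0.244 0.   ]
spin_top [276. 196.] 0.5 [0.651 0.12  0.   ]
spin_top [423. 221.] 0.21 [ 0.607 -0.13   0.   ]
side [ 0.547 -0.493  0.62 ]
yoyo [376. 160.] 0.93 [0.69  0.206 0.06 ]
yoyo [426. 204.] 0.7 [0.763 0.072 0.06 ]
yoyo [358. 209.] 0.59 [0.638 0.071 0.06 ]
cam_lever [372. 220.] 0.6 [0.661 0.052 0.05 ]
cam_lever [357. 207.] 0.17 [0.639 0.086 0.05 ]
axle [273. 310.] 0.53 [ 0.483 -0.095  0.005]
grip_pad [318. 162.] 0.67 [0.579 0.285 0.   ]
spin_top [266. 176.] 0.55 [0.465 0.246 0.   ]
jig [287. 228.] 0.73 [0.506 0.091 0.   ]
0.9 [ 0.17796201 -0.59912545  0.23129992] [ 3.14158582e+00 -2.27279162e-05  2.88699548e-01] [-0.42542415 -0.31832524 -0.81941797]
```

View pics/top0.png

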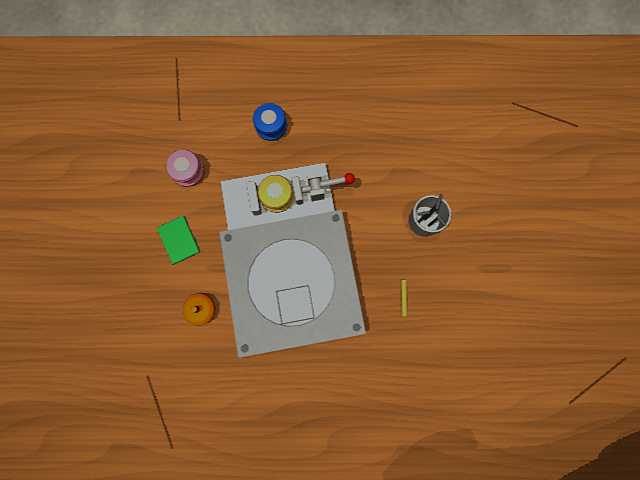

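View pics/side0.png

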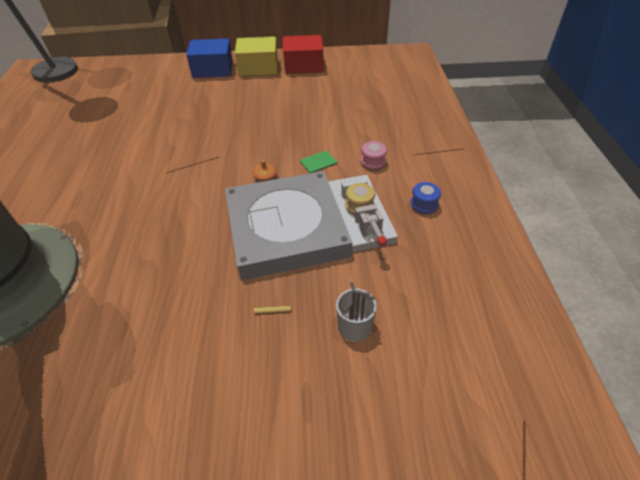

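The top view shows the round face at about (291,282) with the only faint square near (295,305). The gold yo-yo is at (275,193) in the jaws, and the pink (184,167) and blue (269,121) ones are look-alikes. The lever's red tip is at (349,179), the cup at (431,215) and the axle at (404,298). I'll confirm with one enlarged crop and measure the square.

Run:
```python
from h import *
f=bot.grab_frame("top");save(f,"crop.png",(215,155,375,365),2.8)
c=ray(f,(291,282),.038);print("face",c.round(4))
p=[ray(f,q,.038) for q in((277,289),(309,286),(314,319),(281,324))]
m=np.mean(p,0);print("plate",m.round(4),np.linalg.norm(m-c),[np.linalg.norm(p[i]-p[i-1]).round(3) for i in range(4)])
y=ray(f,(275,190),.1);print("tip",ray(f,(349,179),.05),"yoyo",y)
g=bot.grab_frame("side");print(proj(g,m),proj(g,c))
R=cv2.Rodrigues(np.array([0,0,0.]))[0]
s=bot.observe();print(s["position"],s["tool_rot"],(m-s["position"]))
```

```text
face [0.5018 0.0899 0.038 ]
plate [0.4668 0.0828 0.038 ] 0.03573651772487793 [np.float64(0.055), np.float64(0.051), np.float64(0.052), np.float64(0.052)]
tip [ 0.66676726 -0.00267036  0.05      ] yoyo [0.63558037 0.11119028 0.1       ]
[263.55234523 218.36553093] [282.70708687 214.52781494]
[ 0.17795094 -0.59911219  0.23129966] [-3.14158389e+00  1.01408652e-05  2.88734812e-01] [ 0.28880195  0.68195317 -0.19329966]
```

View pics/crop.png

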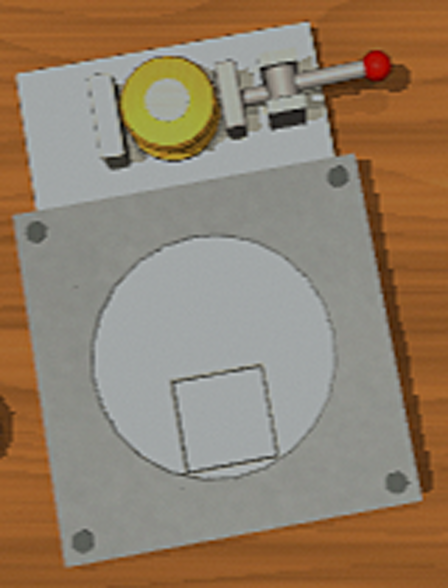

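carry_out:
  rows:
    - [[0.312,-0.271,0,0],[0.312,-0.271,0,0],[0.312,-0.271,0,0],[0.312,-0.271,0,0],[0.312,-0.271,0,0],[0.312,-0.271,0,0],[0.312,-0.271,0,0],[0.312,-0.271,0,0],[0.312,-0.271,0,0],[0.312,-0.271,0,0],[0.312,-0.271,0,0],[0.312,-0.271,0,0]]
  grip: 0

```text
clock: 2.0
position: [0.401, -0.2488, 0.2315]
tool_rot: [3.142, -0.0, 0.293]
force: [0.1, -0.3, -0.0]
grip_width: -0.0001
finger_force: 0.0
```

carry_out:
  rows:
    - [[0.159,-0.3,0.06,7],[0.159,-0.3,0.06,7],[0.159,-0.3,0.06,7],[0.159,-0.3,0.06,7],[0.159,-0.3,0.06,7],[0.159,-0.3,0.06,7],[0.159,-0.3,0.06,7],[0.159,-0.3,0.06,7],[0.159,-0.3,0.06,7],[0.159,-0.3,0.06,7],[0.159,-0.3,0.06,7],[0.159,-0.3,0.06,7]]

```text
clock: 3.0
position: [0.4669, 0.0808, 0.1713]
tool_rot: [3.141, 0.0, 0.165]
force: [0.9, -0.5, -0.1]
grip_width: -0.0
finger_force: 0.0
```

Run:
```python
from h import *
f=bot.grab_frame("wrist");save(f,"wrist.png")
s=bot.observe();print(s["position"],s["tool_rot"],s["force"])
print(proj(f,(.4668,.0828,.038)),proj(f,(.5018,.0899,.038)))
```

```text
[0.46699476 0.08068772 0.17140409] [3.14101187e+00 1.98517670e-05 1.64310551e-01] [ 0.53920363  1.0519139  -0.36515873]
[318.88201869 227.94902442] [317.09027633 180.92636433]
```

View pics/wrist.png

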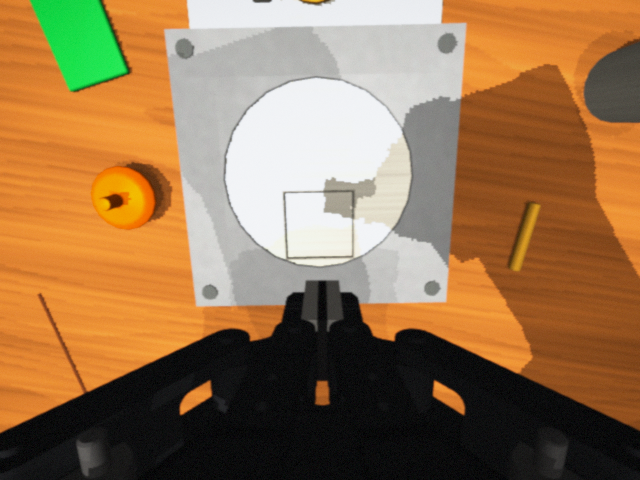

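The wrist view shows the square centred at (319,225), and my measured point projects to (319,228), so they agree within about 2 mm. Going down to just above the face.

carry_out:
  rows:
    - [[0.001,-0.002,0.04,0],[0.001,-0.002,0.08,0],[0.001,-0.002,0.11,0],[0.001,-0.002,0.125,0],[0.001,-0.002,0.13,0],[0.001,-0.002,0.13,0]]

```text
clock: 3.55
position: [0.4671, 0.0834, 0.0407]
tool_rot: [3.141, 0.002, 0.165]
force: [-1.5, 0.0, 0.1]
grip_width: -0.0003
finger_force: 0.0
```

carry_out:
  rows:
    - [[0,0,0.002,0],[0,0,0.004,0],[0,0,0.006,0],[0,0,0.007,0],[0,0,0.008,0],[0,0,0.009,0],[0,0,0.009,0]]

```text
clock: 4.13
position: [0.468, 0.0845, 0.0325]
tool_rot: [3.142, -0.001, 0.166]
force: [3.4, -1.5, 3.2]
grip_width: -0.0
finger_force: 2.0
```

The tip is at 32.5 mm with about 4 N, so the plate is giving way. Pressing on to its stop at about 29 mm.

carry_out:
  rows:
    - [[0,0,0.001,0],[0,0,0.002,0],[0,0,0.003,0],[0,0,0.004,0],[0,0,0.005,0],[0,0,0.005,0]]

```text
clock: 4.63
position: [0.4676, 0.0846, 0.0283]
tool_rot: [3.141, -0.0, 0.167]
force: [-6.0, -2.5, 42.9]
grip_width: 0.0002
finger_force: 21.2
```

Force rose to 43 N at 28.3 mm, so it is against the stop. Drawing back slowly at first, then well clear.

carry_out:
  rows:
    - [[0,0,0,0],[0,0,-0.004,0],[0,0,-0.015,0],[0,0,-0.04,0],[0,0,-0.08,0],[0,0,-0.12,0],[0,0,-0.15,0],[0,0,-0.17,0],[0,0,-0.17,0]]

```text
clock: 5.38
position: [0.4686, 0.0849, 0.2007]
tool_rot: [-3.141, -0.004, 0.166]
force: [0.1, 0.2, -0.1]
grip_width: -0.0
finger_force: 0.0
```

carry_out:
  rows:
    - [[0,0.04,0,0],[0,0.08,0,0],[0,0.12,0,0],[0,0.16,0,0],[0,0.19,0,0],[0,0.2,0,0],[0,0.2,0,0],[0,0.2,0,0]]

```text
clock: 6.05
position: [0.5001, -0.1121, 0.1964]
tool_rot: [-3.141, 0.002, 0.166]
force: [0.5, 0.2, 0.5]
grip_width: 0.0001
finger_force: 0.0
```

Run:
```python
from h import *
f=bot.grab_frame("side");save(f,"side2.png",(200,120,460,360),2.4)
s=bot.observe();print(s["clock"],s["position"],s["force"],np.abs(s["qd"]).max())
```

```text
6.1 [ 0.50025629 -0.11132212  0.19667943] [-0.32573876  0.37907305  0.7575559 ] 0.015508091141625447
```

View pics/side2.png

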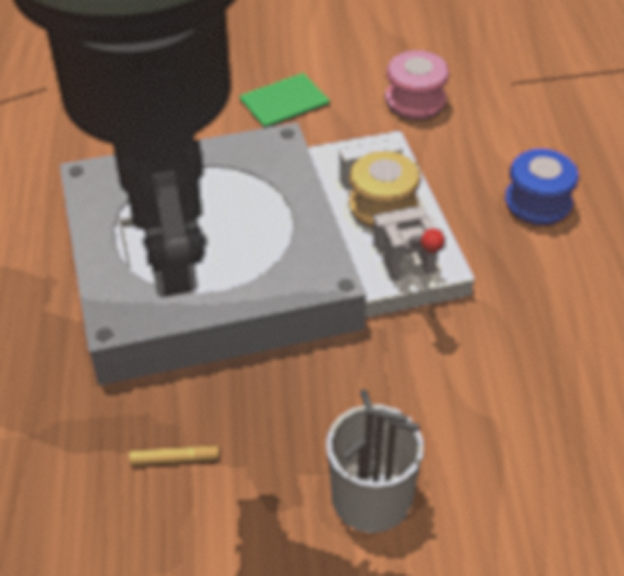

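The red tip, at crop (432,240), has swung up. The yo-yo at (385,185) is still in its jaws, the visible bystanders look undisturbed, and the arm is clear.

```bash
python3 -c "
from workcell import bot
print(bot.job_done())"
```

```text
the job is handed in; nothing more can be done
None
```

I pressed the catch plate in to its stop, the cam lever swung up, and the arm drew back clear; the job is handed in at about 6 s of robot time, but the hand-in returned no verdict.

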